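Set and lock the crown-height stop

TASK

Set the hat maker's crown-height stand to the wooden crown block standing in it: push the sliding stop rod down until its sprung white pad bears lightly on top of the block, its spring squeezed about half way and never to the bottom. Then swing the red-handled clamp lever all the way round to its end stop to lock the rod. Leave the rod pressing lightly on the block, and do not shift the block or disturb the other things on the bench.

Things in the scene. Friction and masses are not known exactly. Their poses are not given: they have to be found in the camera images.
- lever_pivot (a point): Point on the clamp lever's upright pivot axis, on top of the stand's overhead arm, 200 mm above the table. Axes are the stand's: z up, y from the rod to the column; rod axis at x 0, y -55 mm here. The stand is a fixed green C-frame: foot plate 220 x 310 x 15 mm, column 50 x 45 mm at y +72 mm, overhead arm 50 mm wide, 35 mm thick, from y -85 to +95 mm.
- rod_cap (a point): Centre of the top face of the black cap (36 mm diameter, 20 mm thick, brass band) on the 16 mm steel stop rod, which slides up and down through the overhead arm, stays where left, and needs about 5 N on the cap to slide down. The pad's underside is 155 mm below this point plus 0 to 8 mm: how far the brass foot is screwed out is unknown, differs each time, and stays fixed in use.
- rod (a joint): Travel of the stop rod in m: 0 fully raised, growing downward to 0.075. Under its brass foot, below the overhead arm, is the white pad, 32 mm diameter, sprung: it gives upward by 5 mm at most, 3.5 N per mm. Once the push is released the rod holds at most about 11 N of pad pressure (it springs back to that).
- block_top (a point): Centre of the flat top face (154 mm across) of the pale wooden crown block, a round hat block 170 mm in diameter, 70 mm high, 0.9 kg, standing loose on the foot plate under the stop rod. Its z axis is upright.
- lever_handle (a point): Centre of the upright red round handle (14 mm diameter, 42 mm high, free from 17 mm below this point to 20 mm above it) at the end of the steel clamp lever, 75 mm from the pivot axis; the point is 33 mm above the overhead arm's top. The flat lever bar is just below the handle.
- lever (a joint): Angle of the clamp lever in rad: at 0 (open) the handle points to -x of the stand; it grows clockwise seen from above to 1.5 (end stop, locked), where the handle points to +y of the stand, over the column. Stiff: about 0.25 N m at first, 0.4 N m at the end; stays where it is left.
- spool: Bystander: wooden thread spool, 30 mm diameter, 30 mm high, standing on a corner of the stand's foot plate. Origin at the centre of its underside.
- cone: Bystander: cream thread cone, 68 mm diameter, 110 mm high. Origin at the centre of its underside.
- small_block: Bystander: small round-topped brown wooden block, 116 mm diameter, 85 mm high. Origin at the centre of its underside.
- jar: Bystander: amber jar, 70 mm diameter, 85 mm high. Origin at the centre of its underside.
- hammer: Bystander: hammer, 260 mm long, lying. Origin under its middle, x towards the head.
- driver: Bystander: yellow screwdriver, 200 mm long, lying. Origin under its middle, x towards the tip.
- pin_tray: Bystander: steel tray 100 x 140 x 30 mm. Origin at the centre of its underside.
There are look-alikes about, which are no part of the job. Leave any purple or yellow look-alike of the part that bears block_top alone.

How it is judged:
On the way, in this order (a step that is already met when the one before it is completed fails the run):
1. the pad bears lightly on the block (2 to 13 N) while the clamp lever is still open (under 0.5 rad) (contact force between rod and block between 2 and 13 N and value of joint lever below 0.5 rad), for 0.3 s.
2. the clamp lever is swung round to its stop (over 1.3 rad) with the pad still bearing lightly on the block (contact force between rod and block between 2 and 13 N and value of joint lever above 1.3 rad), for 0.3 s.
At the end, for the whole second after the job is handed in: The pad bears on the block with 2 to 13 N, the clamp lever stands at over 1.3 rad (end stop 1.5), the block stands upright within 15 mm of where it began, and all is at rest (all of step 2 and angle between block_top's own z axis and vertical below 0.06 rad and distance of block_top from where it was at the start of the episode below 0.015 m and velocity of joint lever below 0.05 rad/s and linear speed of block below 0.01 m/s); the robot touches nothing.
It fails at once if the pad is driven hard into the block (over 16 N, spring nearly at its bottom) (contact force between rod and block above 16 N).
It fails at once if the clamp lever is swung (over 0.6 rad) while the pad does not bear on the block (value of joint lever above 0.6 rad and contact force between rod and block below 0.5 N).
It fails at once if the block is shifted by more than 20 mm (distance of block_top from where it was at the start of the episode above 0.02 m).
It fails at once if a bystander (spool, cone, small block, jar, hammer, screwdriver or tray) is moved by more than 30 mm (distance of any of spool, cone, small_block, jar, hammer, driver, pin_tray from where it was at the start of the episode above 0.03 m).
It also fails if it takes over 58 s, if anything falls off the work surface, if the arm or the gripper's body presses on something with over 40 N, if the wrist force passes 120 N, or if a joint passes its speed limit or range.

ROBOT

A 6-joint arm with a two-finger parallel gripper is mounted at the origin on the work surface. World frame = base frame: x ahead of the robot, y to its left, z up, the work surface at z = 0. Lengths are in m, angles in rad, forces in N, time in s.
With the tool pointing down it reaches from about 0.225 to 0.875 m from the base axis. Payload 3.4 kg.
Tool frame: the origin (TCP) lies at the very end of the fingers, on their centre line; the grasp point (between the pads) lies 19 mm behind it (grasp_offset is the distance from the TCP to the grasp point, in m); y points along the fingers, x is the direction in which the jaws open and shut, and the axes are right-handed (so a half turn about y gives the same grasp; the last joint's range is limited). The gripper opens to 85 mm and grips with 20 to 120 N. Pads are 22 mm wide; open, the fingers measure 114 mm over their backs; the gripper's body (76 mm by 85 mm) begins 54 mm behind the grasp point. The pads swing forward as they close: fully open they stand 13 mm farther back than shut.
Start: joints at [1.175, 0.276, 1.505, -0, 1.361, -0.121], TCP at [0.156, 0.553, 0.231] pointing down, gripper open.
Joint ranges: [-2.89, 2.89], [-0.75, 2.08], [0.22, 2.7], [-1.18, 4.32], [0.11, 2.71], [-2.7, 2.7]. Speed limits (rad/s): [2.57, 2.57, 3.14, 3.14, 3.14, 3.14].

INTERFACE

Orientations are given as a rotation vector (axis times angle).
In Python, from cell import * gives the robot as it stands.
- The arm moves only by the shell command python3 -m crank 'ROWS' [OPENING]. ROWS is JSON, a list that holds one entry, the list of rows, each a list of 6 numbers: the shift along the tool's x, y, z in cm, then the turn, a rotation vector about the tool's x, y, z in degrees. A call has 1 to 8 rows; each row shifts and turns the pose as measured when the row begins, along the tool's axes as they then stand; what a row does not reach is not made up. A row lasts 1/8 s, in which the tool goes at most 62.5 mm and 10.7 degrees, less where a joint would pass 70% of its speed; a pose out of reach is approached as far as the arm can. A call with a gripper value outside its range is refused whole. OPENING is the finger opening in cm, from 0 to 8.54, set as the call begins (- or left out, the last holds). The fingers move at their own pace and stop on an object; the grip force is fixed at half the most. Time passes only in rows, so rows that do not move let the fingers close. It gives the time, the measured TCP pose, the force and the opening at its end, in the units of the state.
- state(): the state, without advancing time (a new reading comes with each control period).
- capture(name): name is "side" or "top" or "wrist"; returns a dict with "pixels" (420x560x3 uint8, blue, green, red), "depth" (420x560 float32, m along the optical axis (not along the pixel's ray), 0 where there is no reading), "fovy" (degrees; the focal length in pixels is half the picture's height over the tangent of half this angle, whatever the lens; pixels are square), "cx", "cy" (the principal point, pixels), "dist" ([k1, k2, p1, p2, k3] as OpenCV has them; the pictures are not rectified), "extrinsics" (4x4, takes a point from world to camera coordinates). Camera axes: x right, y up, looking along -z (the intrinsics and any distortion apply to the point x, -y, -z); pixel columns grow to the right and rows downward; lengths in m; the calibration is good to about 2 mm. A picture is of the moment at which its call begins.
- job_done(): hands the job in, once; it reports no verdict.
Trained networks look in the newest picture that a camera, given by its name, has taken for a name from the list of things; names that differ only in an ending like _2 or _b are one class to them, and where a whole thing is asked for, a point or a joint stands for the part that bears it (a point fixed in the world has none). Each returns a list of dicts, best first, with "score" (0 to 1); they miss things now and then, are a little off and sometimes report something else, mostly with a low value. They report only what shows in the picture. A call takes as long as a camera call. They do not tell look-alikes from the thing itself.
- cut_out(camera, target): "mask" (420x560 bool, what is visible of it).
- place_of(camera, target): "point" ([x, y, z] in m, in the coordinates of the camera as it stood for that picture, good to about 4 mm: a listed point, or the origin of a listed thing).
The state is a dict: "t": time; "joint_pos": joint angles; "dq": joint speeds; "joint_efforts": joint torques, N m; "eef_pos": TCP position; "orientation": TCP orientation; "ft_force": force on the tool from outside, world axes, zero at the start; "ft_torque": the same for the moment, N m; "grip_width": opening from 0.0 (shut) to 1.0 (fully open).
Only numpy, scipy, OpenCV 4.12 (cv2) and the standard library are available. Lean on these libraries where they do the work, as an engineer would, in place of code of your own. Each camera call takes 0.05 s, during which the arm holds its last target.

## Working session

There is one attempt and no reset: what is moved stays moved. The work goes in short steps, Python scripts to look and compute and a shell command to move; the robot and the scene stay as the last step left them, time stands still between calls to the robot, and variables do not carry over. Pictures are saved under pics/ and viewed, and the job is handed in when it is done.

```bash
ls; mkdir -p pics; cat > h.py <<'E'
from cell import *
import numpy as np, cv2
from scipy.spatial.transform import Rotation as R
def snap(n,f):
    c=capture(n); cv2.imwrite('pics/'+f,c['pixels']); return c
def K(c):
    f=210/np.tan(np.radians(c['fovy'])/2); return np.array([[f,0,c['cx']],[0,f,c['cy']],[0,0,1]])
def w(c,p):  # cam->world
    return (np.linalg.inv(c['extrinsics'])@np.r_[p,1])[:3]
def px(c,P):
    p=(c['extrinsics']@np.r_[P,1])[:3]*[1,-1,-1]
    return cv2.projectPoints(p.reshape(1,1,3),np.zeros(3),np.zeros(3),K(c),np.array(c['dist'],float))[0].ravel()
def unp(c,u,v,d=None):
    x,y=cv2.undistortPoints(np.array([[[u,v]]],float),K(c),np.array(c['dist'],float)).ravel()
    d=c['depth'][int(round(v)),int(round(u))] if d is None else d
    return w(c,[x*d,-y*d,-d])
E
python3 - <<'E'
from h import *
s=state();print(s)
for n in ['side','top']:
    c=snap(n,n+'0.png')
    for t in ['lever_pivot','rod_cap','block_top','lever_handle','spool','cone','small_block','jar','hammer','driver','pin_tray']:
        for r in place_of(n,t)[:3]:
            P=w(c,r['point']);print(n,t,round(r['score'],2),P.round(4),px(c,P).round())
E
```

```text
pics
{'t': 0.0, 'joint_pos': array([ 1.17500207e+00,  2.76582596e-01,  1.50614386e+00, -1.90848691e-05,
        1.36065582e+00, -1.20995132e-01]), 'dq': array([-7.39279617e-05, -1.30119994e-03, -5.42949563e-04,  4.65668367e-04,
       -2.88256982e-04,  8.07891153e-04]), 'joint_efforts': array([ 7.38116614e-04, -4.16765177e+01, -2.45813209e+01,  5.56529230e-04,
        1.08118553e-02, -1.64922386e-05]), 'eef_pos': array([0.1558354 , 0.5529398 , 0.23044248]), 'orientation': array([-1.32769135, -1.0032779 ,  1.00583662]), 'ft_force': array([-0.11116492, -0.41906104,  0.99772725]), 'ft_torque': array([ 0.03374159,  0.00938161, -0.00077541]), 'grip_width': 0.9994011963343885}
side lever_pivot 0.79 [ 0.6217 -0.0822  0.1961] [327. 206.]
side rod_cap 0.74 [ 0.6283 -0.022   0.2787] [327. 163.]
side rod_cap 0.24 [ 0.2496 -0.3494 -0.0013] [177. 363.]
side block_top 0.96 [0.3455 0.1422 0.0697] [215. 198.]
side block_top 0.7 [ 0.3512 -0.0758  0.0728] [218. 249.]
side block_top 0.57 [ 0.634  -0.0166  0.0819] [324. 223.]
side lever_handle 0.92 [ 0.6909 -0.0963  0.2296] [358. 196.]
side spool 0.68 [
[... 612 characters left out ...]
.629  -0.0186  0.0851] [283. 172.]
top block_top 0.82 [0.3467 0.1392 0.0719] [232. 267.]
top lever_handle 0.69 [ 0.6948 -0.0985  0.2356] [311. 135.]
top lever_handle 0.21 [ 0.2564 -0.3506  0.0009] [394. 295.]
top spool 0.42 [0.7324 0.0767 0.0153] [252. 146.]
top cone 0.33 [ 5.942e-01  4.100e-01 -4.000e-04] [147. 192.]
top small_block 0.79 [ 0.6284 -0.4195 -0.0034] [408. 177.]
top jar 0.84 [ 0.4574 -0.4902  0.0039] [435. 229.]
top hammer 0.56 [ 0.2532 -0.3528  0.0029] [395. 296.]
top hammer 0.25 [ 0.2691  0.3756 -0.0026] [157. 296.]
top driver 0.55 [ 0.2708  0.3797 -0.006 ] [156. 296.]
top pin_tray 0.62 [0.5985 0.4115 0.0016] [147. 191.]
top pin_tray 0.38 [ 0.6177 -0.0743  0.2013] [303. 165.]
```

View pics/side0.png

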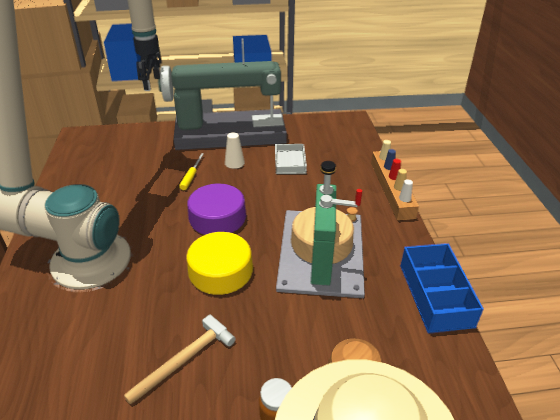

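View pics/top0.png

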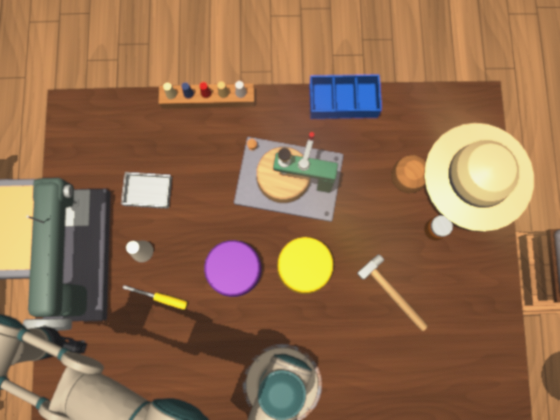

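```bash
python3 - <<'E'
import cv2
a=cv2.imread('pics/side0.png')[140:270,250:420];b=cv2.imread('pics/top0.png')[110:230,220:350]
a=cv2.resize(a,None,fx=4,fy=4,interpolation=2);cv2.imwrite('pics/cs.png',a)
cv2.imwrite('pics/ct.png',cv2.resize(b,None,fx=4,fy=4,interpolation=2))
E
```

```text
(no output)
```

View pics/cs.png

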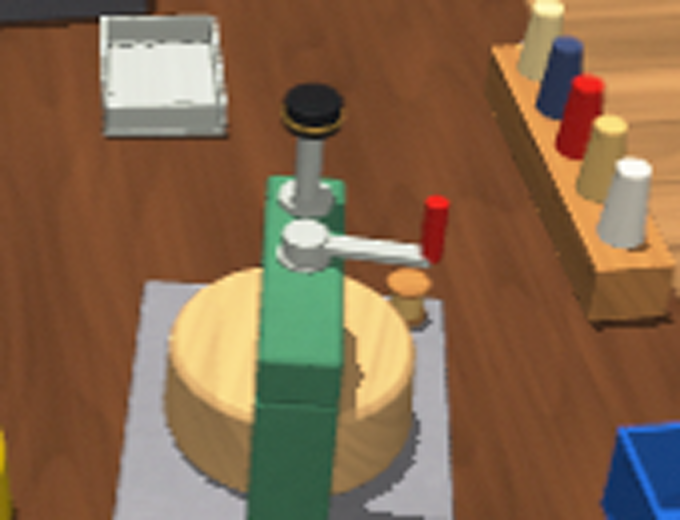

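View pics/ct.png

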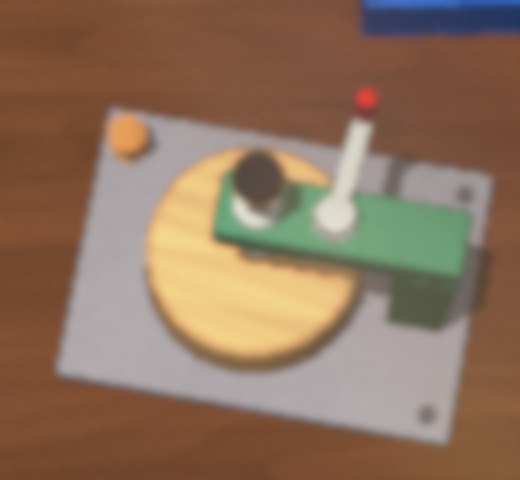

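The purple (232,267) and yellow (304,264 in top) blocks are look-alikes. The real block is the pale wooden one under the green stand, at (283,172) in top and (324,223) in side. The cap is at (285,154) in top and (327,163) in side. The red handle is at (311,135) in top and (358,196) in side; the red spool on the rack at side (395,168) only resembles it. The crops confirm these choices.

```bash
python3 - <<'E'
from h import *
s=state();M=R.from_rotvec(s['orientation']).as_matrix();print(M.round(3))
# plan: targets
for P in ([.4,.3,.35],[.628,-.023,.33]):
    print(P,(M.T@(np.array(P)-s['eef_pos'])*100).round(2))
c=snap('wrist','w0.png')
E
```

```text
[[ 0.271  0.    -0.962]
 [ 0.962  0.     0.271]
 [ 0.    -1.    -0.   ]]
[0.4, 0.3, 0.35] [-17.77 -11.87 -30.36]
[0.628, -0.023, 0.33] [-42.68  -9.87 -61.07]
```

View pics/w0.png

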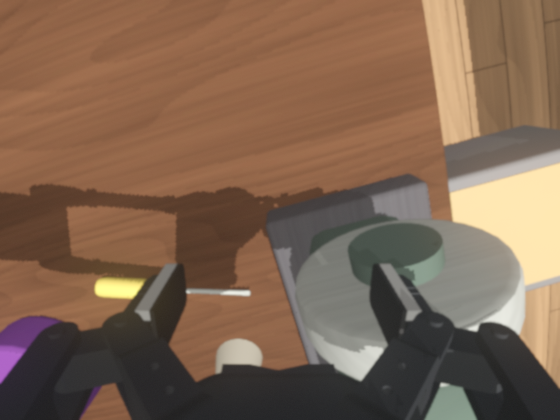

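```bash
python3 -m crank '[[[0,-6,0,0,0,0],[0,-6,0,0,0,0],[-3.4,0,-4.9,0,0,0],[-3.4,0,-4.9,0,0,0],[-3.4,0,-4.9,0,0,0],[-3.4,0,-4.9,0,0,0],[-3.4,0,-4.9,0,0,0]]]' 0; python3 -m crank '[[[-3.4,0,-4.9,0,0,0],[-3.4,0,-4.9,0,0,0],[-3.4,0,-4.9,0,0,0],[-3.4,0,-4.9,0,0,0]]]' 0
python3 - <<'E'
from h import *
s=state();print(s['t'],s['eef_pos'],s['joint_pos'].round(3),s['ft_force'],R.from_rotvec(s['orientation']).as_matrix().round(3))
for n in ['side','top','wrist']:
    c=snap(n,n+'1.png')
    for t in ['lever_pivot','rod_cap','block_top','lever_handle','spool']:
        for r in place_of(n,t)[:3]:
            P=w(c,r['point']);print(n,t,round(r['score'],2),P.round(4),px(c,P).round())
E
```

```text
t: 2.12
eef_pos: [0.3497, 0.3209, 0.3547]
orientation: [-1.325, -1.014, 1.01]
ft_force: [0.5, 0.3, 0.0]
grip_width: -0.0
t: 2.62
eef_pos: [0.5072, 0.1317, 0.3563]
orientation: [-1.325, -1.018, 1.006]
ft_force: [1.7, 0.7, 0.2]
grip_width: -0.004
2.625 [0.50718642 0.13172835 0.35626941] [ 0.12   0.148  1.371  0.002  1.615 -1.185] [1.73370521 0.71659354 0.2450371 ] [[ 0.262  0.007 -0.965]
 [ 0.965  0.003  0.262]
 [ 0.004 -1.    -0.006]]
side lever_pivot 0.74 [ 0.6189 -0.0789  0.2017] [326. 203.]
side rod_cap 0.55 [ 0.6326 -0.0215  0.2799] [329. 162.]
side block_top 0.96 [ 0.3507 -0.0749  0.0714] [218. 249.]
side block_top 0.95 [0.3448 0.1456 0.071 ] [214. 196.]
side block_top 0.6 [ 0.6342 -0.0186  0.081 ] [324. 224.]
side lever_handle 0.91 [ 0.6923 -0.0976  0.2285] [359. 197.]
side spool 0.43 [0.7371 0.0789 0.0089] [352. 218.]
top lever_pivot 0.83 [ 0.6183 -0.0745  0.2061] [303. 164.]
top rod_cap 0.55 [ 0.6301 -0.0235  0.2772] [285. 153.]
top block_top 0.92 [ 0.3508 -0.0751  0.0684] [304. 264.]
top block_top 0.21 [ 0.2529 -0.3508  0.0005] [394. 296.]
top lever_handle 0.67 [ 0.6945 -0.0972  0.2343] [311. 135.]
wrist lever_pivot 0.97 [ 0.6146 -0.0727  0.1961] [128. 320.]
wrist block_top 0.97 [ 0.6264 -0.0182  0.0802] [199. 268.]
wrist block_top 0.83 [ 0.3507 -0.0782  0.0702] [86. 89.]
wrist block_top 0.8 [0.3484 0.1365 0.0727] [245.  36.]
```

View pics/wrist1.png

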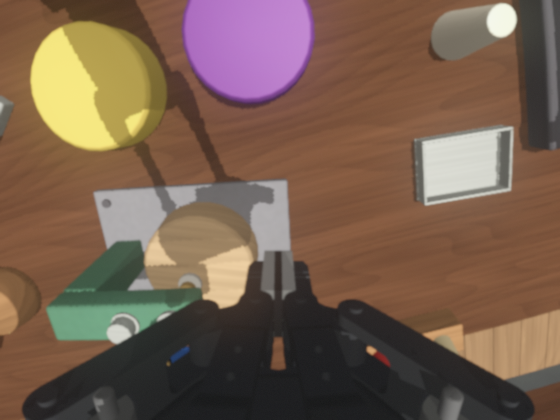

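```bash
python3 - <<'E'
from h import *
for n in ['top','side','wrist']:
    c=capture(n); d=c['depth']; k=K(c)
    v,u=np.mgrid[0:420,0:560]; uv=np.stack([u,v],-1).reshape(-1,1,2).astype(float)
    xy=cv2.undistortPoints(uv,k,np.array(c['dist'],float)).reshape(420,560,2)
    P=np.stack([xy[...,0]*d,-xy[...,1]*d,-d,np.ones_like(d)],-1)@np.linalg.inv(c['extrinsics']).T
    P=P[...,:3]; near=(d>0)&(np.hypot(P[...,0]-.63,P[...,1]+.07)<.16)
    hsv=cv2.cvtColor(c['pixels'],cv2.COLOR_BGR2HSV)
    g=near&(abs(hsv[...,0].astype(int)-72)<18)&(hsv[...,1]>80)&(P[...,2]>.19)
    red=near&((hsv[...,0]<6)|(hsv[...,0]>174))&(hsv[...,1]>180)&(P[...,2]>.19)
    cap=near&(P[...,2]>.262)&(np.hypot(P[...,0]-.63,P[...,1]+.02)<.035)
    bar=near&(hsv[...,1]<60)&(P[...,2]>.2)&(P[...,2]<.25)
    for nm,m in (('green',g),('red',red),('cap',cap),('bar',bar)):
        q=P[m]
        if len(q)<5: print(n,nm,len(q));continue
        zz=q[:,2]
        print(n,nm,len(q),q.mean(0).round(4),np.percentile(zz,[5,50,95]).round(4))
        if nm=='green':
            r=cv2.minAreaRect((q[abs(zz-np.median(zz))<.004][:,:2]*1000).astype(np.float32));print(r)
        if nm=='cap':
            t=q[zz>np.percentile(zz,60)-.003]; print(' mid',((t.max(0)+t.min(0))/2).round(4),np.ptp(t,0).round(4))
E
```

```text
top green 253 [ 0.6081 -0.1047  0.1996] [0.1949 0.1997 0.2044]
((615.2479248046875, -78.70448303222656), (166.2286834716797, 36.87980270385742), 79.92192077636719)
top red 7 [ 0.691  -0.0978  0.252 ] [0.2479 0.2502 0.2582]
top cap 157 [ 0.6284 -0.0231  0.2774] [0.2692 0.2781 0.2824]
 mid [ 0.6312 -0.022   0.2815] [0.0339 0.0323 0.0108]
top bar 324 [ 0.6322 -0.0715  0.2116] [0.2013 0.2129 0.2222]
side green 649 [ 0.6099 -0.1133  0.1969] [0.1937 0.197  0.1994]
((616.6762084960938, -84.34589385986328), (178.7764892578125, 47.10945129394531), 78.51744842529297)
side red 85 [ 0.689  -0.1029  0.235 ] [0.2146 0.2354 0.251 ]
side cap 162 [ 0.6277 -0.0287  0.2725] [0.2642 0.2742 0.2775]
 mid [ 0.6287 -0.0248  0.2758] [0.0325 0.0344 0.0073]
side bar 417 [ 0.634  -0.0645  0.2131] [0.2013 0.2118 0.238 ]
wrist green 21 [ 0.5871 -0.1016  0.195 ] [0.1933 0.1951 0.1961]
((587.9234619140625, -97.72395324707031), (62.72669219970703, 1.795137643814087), 78.59773254394531)
wrist red 0
wrist cap 19 [ 0.6252 -0.0046  0.2659] [0.2627 0.2665 0.2694]
 mid [ 0.6252 -0.0046  0.2674] [0.0034 0.0023 0.0049]
wrist bar 743 [ 0.6124 -0.0678  0.211 ] [0.2008 0.213  0.2182]
```

```bash
python3 -m crank '[[[-3.5,0,-4.7,0,0,0],[-3.5,0,-4.7,0,0,0],[-3,0,-4,0,0,0],[-1.9,0,-2.4,0,0,0],[0,0,0,0,0,0]]]' 0
python3 - <<'E'
from h import *
s=state();M=R.from_rotvec(s['orientation']).as_matrix();print(s['eef_pos'],s['joint_pos'].round(3),s['ft_force'],M.round(3))
print(M.T@(np.array([.6285,-.024,.30])-s['eef_pos'])*100)
snap('wrist','w2.png')
E
```

```text
t: 4.3
eef_pos: [0.6315, -0.0267, 0.3557]
orientation: [-1.323, -1.02, 1.007]
ft_force: [-1.0, 0.3, 0.3]
grip_width: -0.001
[ 0.63150327 -0.02669847  0.35570727] [-0.155  0.324  1.136  0.005  1.676 -1.462] [-0.96346084  0.34368824  0.27079273] [[ 0.26   0.007 -0.966]
 [ 0.966  0.004  0.26 ]
 [ 0.005 -1.    -0.005]]
[0.15244533 5.56962409 0.38995506]
```

View pics/w2.png

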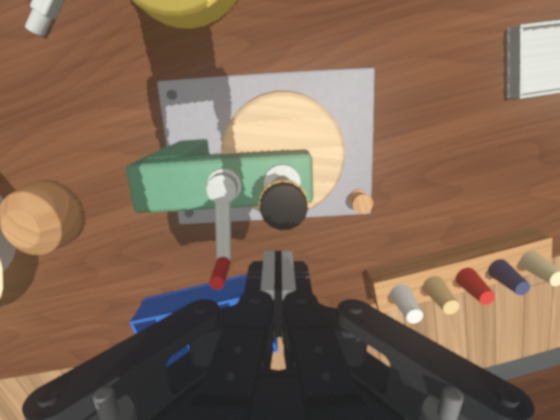

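The wrist view shows the cap at (284,205), pivot at (222,187), handle at (220,273), rod collar at (283,178), and the pale block centred near (283,150). I'll measure from here.

```bash
python3 - <<'E'
from h import *
c=snap('wrist','w3.png')
for t in ['lever_pivot','rod_cap','block_top','lever_handle']:
    for r in place_of('wrist',t)[:2]:
        P=w(c,r['point']);print(t,round(r['score'],2),P.round(4),px(c,P).round())
d=c['depth'];print(unp(c,284,205),unp(c,222,187),unp(c,222,265),unp(c,283,150),unp(c,278,258))
# cap disc
ys,xs=np.where((d>0)&(cv2.cvtColor(c['pixels'],cv2.COLOR_BGR2GRAY)<60)); m=(abs(xs-284)<32)&(abs(ys-205)<32)
Q=np.array([unp(c,x,y) for x,y in zip(xs[m],ys[m])]);Q=Q[(Q[:,2]>.265)&(Q[:,2]<.29)]
print(len(Q),np.median(Q[:,2]));T=Q[abs(Q[:,2]-np.median(Q[:,2]))<.004];print((T.max(0)+T.min(0))/2,np.ptp(T,0),T.mean(0))
E
```

```text
lever_pivot 0.81 [ 0.6157 -0.0742  0.1954] [225. 183.]
rod_cap 0.88 [ 0.626  -0.0249  0.2756] [277. 207.]
block_top 0.68 [ 0.6273 -0.0186  0.0827] [282. 158.]
lever_handle 0.78 [ 0.6867 -0.1007  0.2302] [216. 270.]
[ 0.62530869 -0.01964847  0.27738982] [ 0.61387083 -0.07237964  0.21883106] [ 0.68421993 -0.09414215  0.22740833] [ 0.61736584 -0.01412189  0.08371026] [ 0.61968956 -0.0231493   0.36607771]
236 0.27711749905574656
[ 0.6365574  -0.02606665  0.2772012 ] [0.01528959 0.02237893 0.00366517] [ 0.63827299 -0.02739187  0.2771551 ]
```

```bash
python3 -m crank '[[[0.25,3,0.4,0,0,0],[0,2.5,0,0,0,0],[0,0.8,0,0,0,0],[0,0,0,0,0,0]]]' 0;python3 -m crank '[[[0,0.5,0,0,0,0]]]'; python3 -m crank '[[[0,0.3,0,0,0,0]]]'; python3 -m crank '[[[0,0.3,0,0,0,0]]]'
```

```text
t: 5.1
eef_pos: [0.626, -0.0161, 0.2963]
orientation: [-1.324, -1.032, 1.01]
ft_force: [-1.1, 0.8, -0.4]
grip_width: 0.001
t: 5.22
eef_pos: [0.6267, -0.0159, 0.2927]
orientation: [-1.326, -1.034, 1.009]
ft_force: [1.5, -0.6, 0.5]
grip_width: 0.002
t: 5.35
eef_pos: [0.627, -0.0159, 0.2901]
orientation: [-1.326, -1.035, 1.008]
ft_force: [1.1, 0.5, 0.4]
grip_width: 0.0
t: 5.48
eef_pos: [0.6273, -0.016, 0.2874]
orientation: [-1.327, -1.036, 1.008]
ft_force: [-0.0, 0.2, 0.1]
grip_width: 0.0
```

```bash
cat > q.py <<'E'
import sys
from h import *
t=np.array(eval(sys.argv[1])); yaw=eval(sys.argv[2])  # yaw: world angle of tool x (deg)
s=state();M=R.from_rotvec(s['orientation']).as_matrix()
a=np.radians(yaw);X=np.array([np.cos(a),np.sin(a),0]);Y=np.array([0,0,-1.]);T=np.stack([X,Y,np.cross(X,Y)],1)
print('t',s['t'],'pos',s['eef_pos'].round(4),'yaw',np.degrees(np.arctan2(M[1,0],M[0,0])).round(1),'tilt',M[:2,1].round(3),'f',s['ft_force'].round(2),'tq',s['ft_torque'].round(2),'j',s['joint_pos'].round(2))
print('shift cm',(M.T@(t-s['eef_pos'])*100).round(2),'rot deg',np.degrees(R.from_matrix(M.T@T).as_rotvec()).round(2))
E
python3 q.py '[.628,-.023,.2874]' 75
```

```text
t 5.475 pos [ 0.6273 -0.016   0.2874] yaw 75.5 tilt [0.018 0.003] f [-0.02  0.21  0.09] tq [-0.06  0.05  0.03] j [-0.14  0.32  1.3   0.01  1.5  -1.46]
shift cm [-0.66  0.   -0.24] rot deg [0.97 0.48 0.46]
```

```bash
python3 -m crank '[[[-0.66,0,-0.24,1,0,0.5],[0,0,0,0,0,0]]]' 0; python3 q.py '[.628,-.023,.2774]' 75; python3 -m crank '[[[0,0.4,0,0,0,0]]]'; python3 -m crank '[[[0,0.4,0,0,0,0]]]';python3 -m crank '[[[0,0.3,0,0,0,0]]]';  python3 q.py '[.628,-.023,.2774]' 75
```

```text
t: 5.72
eef_pos: [0.6282, -0.0237, 0.2875]
orientation: [-1.318, -1.019, 1.022]
ft_force: [-0.7, 0.2, -0.3]
grip_width: -0.001
t 5.725 pos [ 0.6282 -0.0237  0.2875] yaw 75.5 tilt [-0.002 -0.001] f [-0.69  0.2  -0.33] tq [-0.03  0.01  0.03] j [-0.15  0.34  1.28 -0.    1.53 -1.46]
shift cm [0.06 1.01 0.04] rot deg [-0.08  0.47 -0.09]
t: 5.85
eef_pos: [0.6286, -0.0239, 0.2837]
orientation: [-1.319, -1.019, 1.021]
ft_force: [-0.6, -0.1, 0.2]
grip_width: 0.002
t: 5.98
eef_pos: [0.6285, -0.0239, 0.2792]
orientation: [-1.319, -1.019, 1.021]
ft_force: [0.2, 0.1, -0.0]
grip_width: 0.001
t: 6.1
eef_pos: [0.6286, -0.0239, 0.2768]
orientation: [-1.319, -1.019, 1.021]
ft_force: [-1.0, -0.5, 4.6]
grip_width: -0.002
t 6.1 pos [ 0.6286 -0.0239  0.2768] yaw 75.4 tilt [-0.    -0.001] f [-1.   -0.53  4.55] tq [ 0.04  0.19 -0.04] j [-0.15  0.34  1.3  -0.    1.5  -1.46]
shift cm [ 0.08 -0.06  0.08] rot deg [-0.01  0.45 -0.08]
```

```bash
python3 -m crank '[[[0,0.5,0,0,0,0],[0,0.5,0,0,0,0],[0,0.5,0,0,0,0]]]' 0; python3 -m crank '[[[0,0.5,0,0,0,0]]]';python3 -m crank '[[[0,0.2,0,0,0,0]]]';  python3 q.py '[.628,-.023,.2484]' 75
```

```text
t: 6.48
eef_pos: [0.6285, -0.0239, 0.2652]
orientation: [-1.323, -1.022, 1.019]
ft_force: [-0.5, -0.2, 5.9]
grip_width: -0.001
t: 6.6
eef_pos: [0.6286, -0.0239, 0.2614]
orientation: [-1.324, -1.023, 1.019]
ft_force: [-2.6, 1.2, 6.3]
grip_width: 0.002
t: 6.72
eef_pos: [0.6286, -0.0239, 0.2602]
orientation: [-1.325, -1.024, 1.019]
ft_force: [-1.3, 0.1, 5.4]
grip_width: -0.003
t 6.725 pos [ 0.6286 -0.0239  0.2602] yaw 75.5 tilt [ 0.007 -0.003] f [-1.26  0.07  5.43] tq [ 0.03  0.27 -0.02] j [-0.15  0.34  1.34 -0.    1.46 -1.46]
shift cm [0.08 1.18 0.09] rot deg [ 0.41  0.47 -0.07]
```

```bash
python3 -m crank '[[[0,0.5,0,0,0,0],[0,0.4,0,0.4,0,0]]]' 0; python3 -m crank '[[[0,0.3,0,0,0,0]]]';python3 -m crank '[[[0,0.2,0,0,0,0]]]';python3 -m crank '[[[0,0.2,0,0,0,0]]]';  python3 q.py '[.628,-.023,.2484]' 75
```

```text
t: 6.98
eef_pos: [0.6285, -0.0239, 0.2533]
orientation: [-1.321, -1.022, 1.02]
ft_force: [-2.8, 0.4, 5.9]
grip_width: 0.005
t: 7.1
eef_pos: [0.6285, -0.0239, 0.251]
orientation: [-1.322, -1.022, 1.02]
ft_force: [-1.0, 0.1, 5.7]
grip_width: 0.001
t: 7.22
eef_pos: [0.6286, -0.0239, 0.2498]
orientation: [-1.323, -1.023, 1.02]
ft_force: [-1.4, 0.0, 5.2]
grip_width: 0.001
t: 7.35
eef_pos: [0.6286, -0.0239, 0.2486]
orientation: [-1.323, -1.023, 1.02]
ft_force: [-2.9, 0.3, 5.7]
grip_width: 0.002
t 7.35 pos [ 0.6286 -0.0239  0.2486] yaw 75.5 tilt [ 0.005 -0.002] f [-2.86  0.32  5.7 ] tq [ 0.03  0.25 -0.01] j [-0.15  0.35  1.36 -0.    1.43 -1.46]
shift cm [0.08 0.02 0.08] rot deg [ 0.31  0.5  -0.07]
```

2 mm rows (about 1.2 mm actual) from here.

```bash
for i in 1; do python3 -m crank '[[[0,0.18,0,0,0,0]]]' 0|grep -E 'pos|force'; python3 -m crank '[[[0,0.18,0,0,0,0]]]' |grep -E 'pos|force'; done
```

```text
eef_pos: [0.6285, -0.0239, 0.2476]
ft_force: [-0.7, -0.3, 5.2]
eef_pos: [0.6286, -0.0239, 0.247]
ft_force: [-1.8, -0.4, 7.3]
```

```bash
python3 -m crank '[[[0,0.18,0,0,0,0]]]' 0|grep -E 'pos|force'
```

```text
eef_pos: [0.6286, -0.0239, 0.2467]
ft_force: [-1.5, -0.5, 8.6]
```

```bash
python3 -m crank '[[[0,0.18,0,0,0,0]]]' 0|grep -E 'pos|force'
```

```text
eef_pos: [0.6286, -0.0239, 0.2466]
ft_force: [-1.7, 0.6, 9.7]
```

```bash
python3 -m crank '[[[0,0.23,0,0,0,0]]]' 0|grep -E 'pos|force'
```

```text
eef_pos: [0.6286, -0.0239, 0.2463]
ft_force: [-1.7, 0.6, 9.7]
```

```bash
python3 -m crank '[[[0,0.23,0,0,0,0]]]' 0|grep -E 'pos|force'
```

```text
eef_pos: [0.6286, -0.0239, 0.2461]
ft_force: [-2.7, -0.4, 10.3]
```

```bash
python3 -m crank '[[[0,0.25,0,0,0,0]]]' 0|grep -E 'pos|force'
```

```text
eef_pos: [0.6286, -0.0239, 0.246]
ft_force: [-2.5, -0.1, 11.2]
```

```bash
python3 -m crank '[[[0,0.28,0,0,0,0]]]' 0|grep -E 'pos|force'
```

```text
eef_pos: [0.6286, -0.0239, 0.2457]
ft_force: [-2.9, 0.2, 12.6]
```

```bash
python3 -m crank '[[[0,0.28,0,0,0,0]]]' 0|grep -E 'pos|force'
```

```text
eef_pos: [0.6286, -0.0239, 0.2456]
ft_force: [-4.3, 0.4, 12.5]
```

```bash
python3 -m crank '[[[0,0.28,0,0,0,0]]]' 0|grep -E 'pos|force'
```

```text
eef_pos: [0.6286, -0.0239, 0.2456]
ft_force: [-3.9, -0.0, 12.0]
```

Pad contact began at cap z≈0.2475, and the cap is now at 0.2456 with about 7 N on the pad (12.5 N total, less about 5.4 N friction). I'll back off gently and move over the handle.

```bash
python3 -m crank '[[[0,0.1,0,0,0,0],[0,-0.2,0,0,0,0],[0,-0.5,0,0,0,0],[0,-2,0,0,0,0],[0,-3,0,0,0,0],[0,-1.5,0,0,0,0],[0,0,0,0,0,0]]]' 0
python3 q.py '[.692,-.096,.30]' 79
python3 - <<'E'
from h import *
for n in ['wrist','side','top']:
    c=snap(n,n+'4.png')
    for t in ['rod_cap','lever_pivot','lever_handle']:
        for r in place_of(n,t)[:2]:
            P=w(c,r['point']);print(n,t,round(r['score'],2),P.round(4),px(c,P).round())
E
```

```text
t: 9.48
eef_pos: [0.6263, -0.0231, 0.3167]
orientation: [-1.335, -1.034, 1.014]
ft_force: [-0.2, -0.5, 0.1]
grip_width: 0.004
t 9.475 pos [ 0.6263 -0.0231  0.3167] yaw 75.6 tilt [ 0.02  -0.006] f [-0.21 -0.52  0.08] tq [0.01 0.   0.03] j [-0.15  0.31  1.24 -0.    1.56 -1.47]
shift cm [-5.42  1.85 -8.14] rot deg [ 1.18 -3.43 -0.08]
wrist rod_cap 0.81 [ 0.6249 -0.0223  0.2408] [279. 212.]
wrist lever_handle 0.76 [ 0.6881 -0.0962  0.2311] [212. 297.]
wrist lever_handle 0.69 [ 0.624  -0.4142  0.001 ] [ 38. 215.]
side rod_cap 0.67 [ 0.6312 -0.0212  0.2486] [328. 173.]
side lever_pivot 0.77 [ 0.6196 -0.0827  0.199 ] [326. 205.]
side lever_handle 0.91 [ 0.6932 -0.098   0.232 ] [359. 196.]
top rod_cap 0.61 [ 0.6288 -0.0239  0.2467] [285. 157.]
top lever_pivot 0.92 [ 0.6201 -0.0707  0.2028] [302. 164.]
top lever_handle 0.66 [ 0.6919 -0.0975  0.2328] [311. 136.]
```

View pics/wrist4.png

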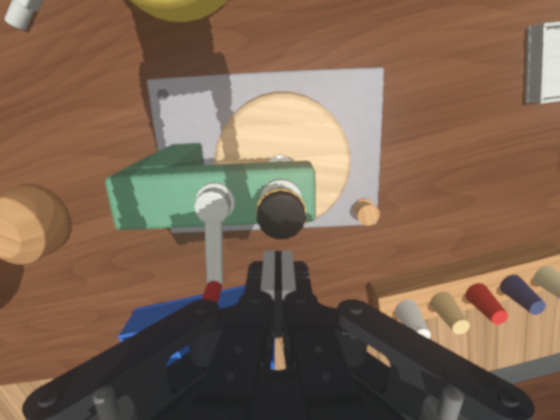

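The cap at (281,215) stayed down at about 0.246. The handle at (213,292) is at about (0.6915,-0.097). I'll move above it with the jaws 3.5 cm open and aligned with the tangent.

```bash
python3 -m crank '[[[-2.8,0,-4.1,0.6,-2,0],[-2.7,0,-4.1,0.6,-1.5,0],[0,0,0,0,0,0],[0,0,0,0,0,0]]]' 3.5
python3 q.py '[.6915,-.097,.27]' 79
python3 - <<'E'
from h import *
c=snap('wrist','w5.png')
E
```

```text
t: 10.58
eef_pos: [0.6938, -0.0961, 0.3167]
orientation: [-1.289, -1.067, 1.072]
ft_force: [-0.0, -0.4, -0.4]
grip_width: 0.406
t 10.575 pos [ 0.6938 -0.0961  0.3167] yaw 79.3 tilt [-0.004  0.   ] f [-0.04 -0.39 -0.39] tq [0.04 0.03 0.03] j [-0.24  0.45  1.03 -0.    1.66 -1.62]
shift cm [-0.13  4.67  0.19] rot deg [-0.22  0.26 -0.02]
```

View pics/w5.png

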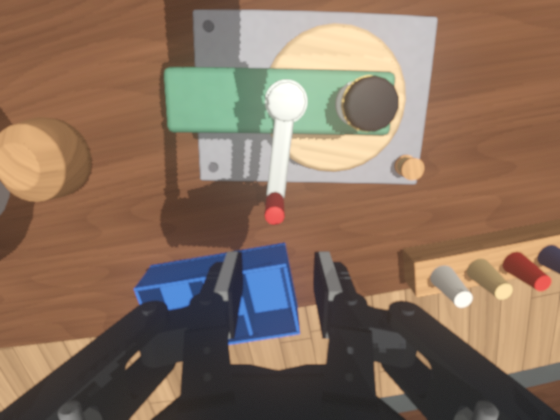

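The handle at (274,208) is centred between the jaws (fingers at x≈230 and 325), and the plate edges are parallel to the jaws. Going down.

```bash
python3 -m crank '[[[-0.1,2.5,0.2,0,0,0],[0,2.5,0,0,0,0],[0,0,0,0,0,0]]]' 3.5
python3 q.py '[.6915,-.097,.225]' 79
python3 - <<'E'
from h import *
c=snap('wrist','w6.png')
for r in place_of('wrist','lever_handle')[:1]: print(r['score'],w(c,r['point']))
E
```

```text
t: 11.0
eef_pos: [0.6894, -0.0938, 0.2678]
orientation: [-1.29, -1.071, 1.073]
ft_force: [0.2, -0.6, -0.5]
grip_width: 0.41
t 11.0 pos [ 0.6894 -0.0938  0.2678] yaw 79.4 tilt [-0.002  0.   ] f [ 0.24 -0.59 -0.5 ] tq [-0.02 -0.02  0.  ] j [-0.23  0.45  1.15 -0.    1.55 -1.62]
shift cm [-0.27  4.28 -0.27] rot deg [-0.09  0.42 -0.02]
0.88 [ 0.68863562 -0.09942881  0.23121456]
```

View pics/w6.png

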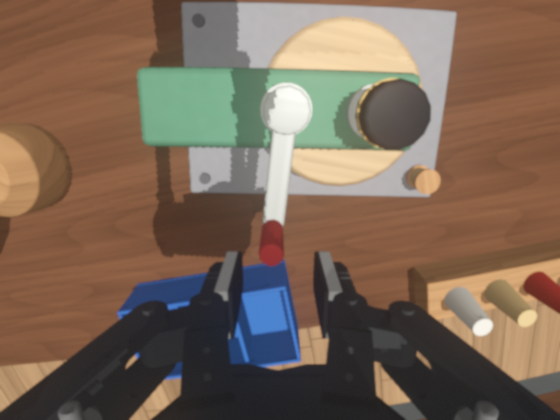

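```bash
python3 -m crank '[[[-0.3,1.5,-0.3,0,0,0],[0,2,0,0,0,0],[0,0.5,0,0,0,0],[0,0,0,0,0,0]]]' 3.5
python3 q.py '[.6915,-.097,.225]' 79
python3 - <<'E'
from h import *
c=snap('wrist','w7.png');snap('side','s7.png')
a=cv2.imread('pics/s7.png')[110:270,260:440];cv2.imwrite('pics/s7c.png',cv2.resize(a,None,fx=4,fy=3.75,interpolation=2))
E
```

```text
t: 11.6
eef_pos: [0.6953, -0.0984, 0.2323]
orientation: [-1.3, -1.079, 1.069]
ft_force: [0.1, 0.3, -0.8]
grip_width: 0.41
t 11.6 pos [ 0.6953 -0.0984  0.2323] yaw 79.4 tilt [ 0.01  -0.003] f [ 0.08  0.3  -0.78] tq [ 0.01 -0.03 -0.03] j [-0.24  0.46  1.21 -0.    1.46 -1.63]
shift cm [0.07 0.73 0.41] rot deg [ 0.6   0.44 -0.07]
```

View pics/w7.png

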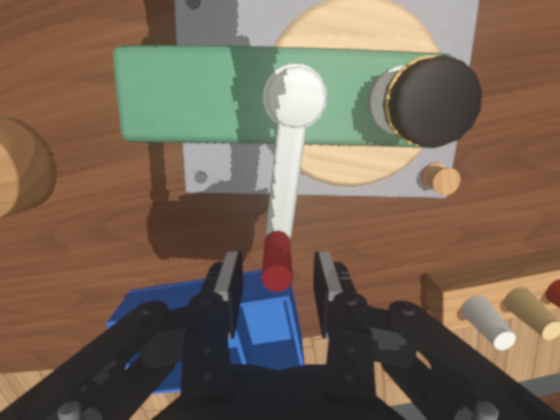

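View pics/s7c.png

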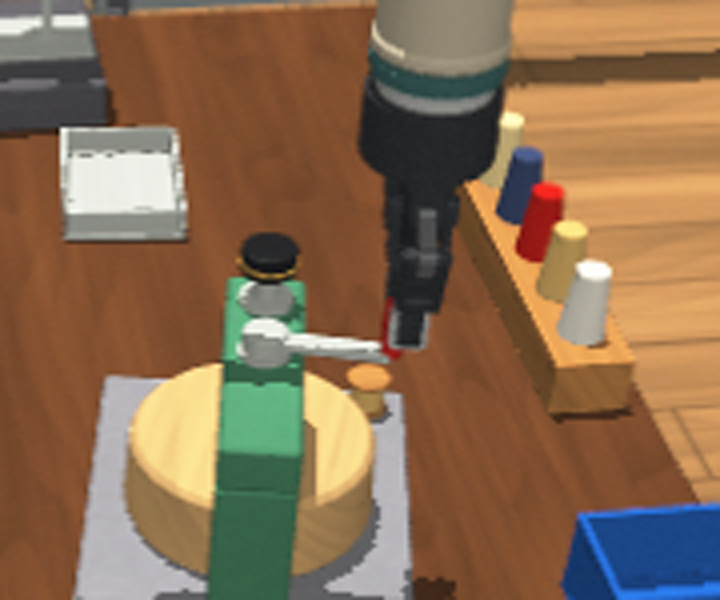

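```bash
cat > a.py <<'E'
from h import *
s=state();M=R.from_rotvec(s['orientation']).as_matrix();p=s['eef_pos'];piv=np.array([.6178,-.0768])
d=p[:2]-piv;ph=-11-np.degrees(np.arctan2(d[1],d[0]));yaw=np.degrees(np.arctan2(M[1,0],M[0,0]))
print('t',s['t'],'z',p[2].round(4),'rad mm',(np.hypot(*d)*1000).round(1),'phase',ph.round(1),'toolphase',(79-yaw).round(1),'f',s['ft_force'].round(1),'tilt(tool x,z)',np.degrees([np.arcsin(M[2,0]),np.arcsin(M[2,2])]).round(1),'j',s['joint_pos'].round(2))
E
python3 -m crank '[[[0,0.5,0.6,0.5,0,0],[0,0.3,0,0,0,0],[0,0,0,0,0,0]]]' 3.5|grep force; python3 a.py
python3 -m crank '[[[-0.5,0,0,0,0,0],[-0.5,0,0,0,0,0]]]' 3.5|grep force; python3 a.py
```

```text
ft_force: [-0.4, 0.8, 0.9]
t 12.075 z 0.2255 rad mm 74.8 phase 5.0 toolphase -0.4 f [-0.4  0.8  0.9] tilt(tool x,z) [-0.1 -0.2] j [-0.24  0.46  1.23 -0.    1.45 -1.63]
ft_force: [0.0, -0.3, -0.5]
t 12.325 z 0.2258 rad mm 76.6 phase 12.6 toolphase -0.5 f [ 0.  -0.3 -0.5] tilt(tool x,z) [-0.1 -0.3] j [-0.25  0.46  1.23 -0.    1.45 -1.64]
```

```bash
python3 -m crank '[[[-0.6,0,0.1,0,6,0],[-1,0,0.15,0,8,0]]]' 3.5|grep force; python3 a.py
python3 -m crank '[[[-1,0,0.1,0,8,0],[-1,0,0.1,0,8,0]]]' 3.5|grep force; python3 a.py
```

```text
ft_force: [-1.8, 4.6, 0.4]
t 12.575 z 0.2255 rad mm 75.5 phase 23.1 toolphase 13.9 f [-1.8  4.6  0.4] tilt(tool x,z) [0.3 0.1] j [-0.28  0.46  1.24  0.01  1.45 -1.41]
ft_force: [0.1, 5.4, 0.3]
t 12.825 z 0.2254 rad mm 74.6 phase 36.5 toolphase 30.4 f [0.1 5.4 0.3] tilt(tool x,z) [0.6 0.5] j [-0.3   0.44  1.26  0.01  1.44 -1.16]
```

```bash
python3 -m crank '[[[-1.1,0,0.05,0,7,0],[-1.1,0,0.05,0,7,0],[-1.1,0,0.05,0,7,0]]]' 3.5|grep force; python3 a.py
python3 -m crank '[[[-1.1,0,0.05,0,8,0],[-1.1,0,0.05,0,8,0]]]' 3.5|grep force; python3 a.py
```

```text
ft_force: [2.7, 5.4, 0.2]
t 13.2 z 0.2253 rad mm 74.3 phase 58.6 toolphase 52.0 f [2.7 5.4 0.2] tilt(tool x,z) [1.  1.3] j [-0.34  0.41  1.32  0.03  1.42 -0.82]
ft_force: [3.7, 3.8, -0.1]
t 13.45 z 0.2254 rad mm 74.4 phase 73.1 toolphase 68.5 f [ 3.7  3.8 -0.1] tilt(tool x,z) [1.  1.9] j [-0.37  0.38  1.36  0.04  1.4  -0.56]
```

```bash
python3 -m crank '[[[-1.1,0,0.05,0,8,0],[-1,0,0.05,0,7,0]]]' 3.5|grep force; python3 a.py
python3 -m crank '[[[-0.7,0,0.05,0,3,0]]]' 3.5|grep force; python3 a.py
python3 - <<'E'
from h import *
snap('wrist','w8.png')
E
```

```text
ft_force: [5.1, 2.9, -1.8]
t 13.7 z 0.2256 rad mm 74.0 phase 86.6 toolphase 84.0 f [ 5.1  2.9 -1.8] tilt(tool x,z) [1.  2.4] j [-0.38  0.35  1.41  0.05  1.38 -0.3 ]
ft_force: [6.1, 0.0, -3.4]
t 13.825 z 0.2257 rad mm 74.1 phase 90.6 toolphase 87.2 f [ 6.1  0.  -3.4] tilt(tool x,z) [1.1 2.5] j [-0.38  0.34  1.42  0.05  1.37 -0.25]
```

View pics/w8.png

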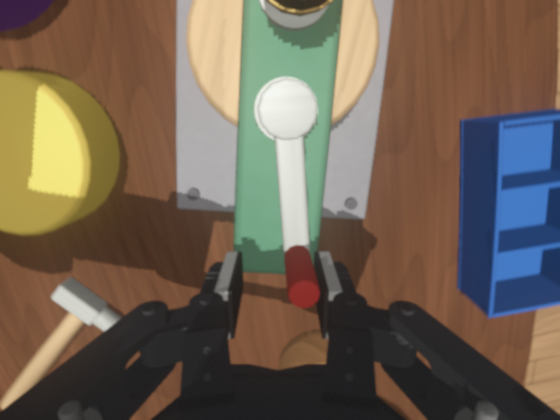

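The trailing pad is against the handle (300,275), and the lever is nearly along the arm, a few degrees short of the stop. I'll continue in small steps and watch the force.

```bash
python3 -m crank '[[[-0.6,0,0,0,0,0]]]' 3.5|grep force; python3 a.py
```

```text
ft_force: [5.0, -0.5, -2.9]
t 14.0 z 0.2257 rad mm 75.1 phase 94.1 toolphase 87.2 f [ 5.  -0.5 -2.9] tilt(tool x,z) [1.4 2.5] j [-0.39  0.33  1.44  0.05  1.36 -0.25]
```

```bash
python3 -m crank '[[[-0.6,0,0,0,0,0]]]' 3.5|grep force; python3 a.py
```

```text
ft_force: [17.0, -0.4, -9.9]
t 14.125 z 0.2257 rad mm 75.3 phase 94.6 toolphase 87.2 f [17.  -0.4 -9.9] tilt(tool x,z) [2.  2.5] j [-0.39  0.32  1.45  0.05  1.34 -0.26]
```

```bash
python3 -m crank '[[[-0.6,0,0,0,0,0]]]' 3.5|grep force; python3 a.py
```

```text
ft_force: [15.2, 0.3, -10.1]
t 14.25 z 0.2256 rad mm 75.2 phase 94.3 toolphase 87.2 f [ 15.2   0.3 -10.1] tilt(tool x,z) [2.8 2.6] j [-0.39  0.32  1.46  0.06  1.33 -0.26]
```

The force jumped to 17 N with no further motion, so the lever is at its end stop. I'll centre the jaws, lift away and check.

```bash
python3 -m crank '[[[0.6,0,0,0,0,0],[0.4,0,0,-1,0,1.3],[0,0,0,0,0,0]]]' 3.5|grep force; python3 a.py
python3 - <<'E'
from h import *
snap('wrist','w9.png')
E
```

```text
ft_force: [0.3, -0.2, 0.0]
t 14.625 z 0.2262 rad mm 75.5 phase 86.5 toolphase 87.1 f [ 0.3 -0.2  0. ] tilt(tool x,z) [1.4 1.5] j [-0.37  0.35  1.42  0.03  1.36 -0.24]
```

View pics/w9.png

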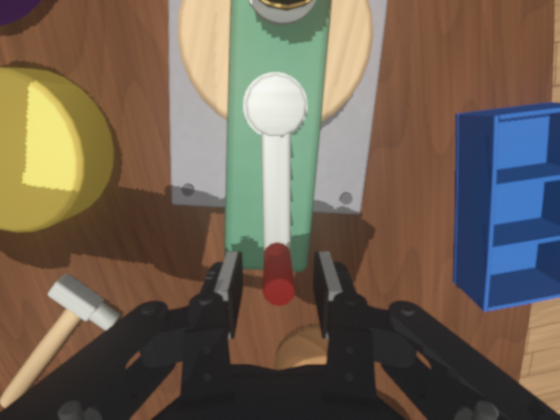

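The lever lies along the arm, and the handle (278,275) is free between the jaws. I'll lift straight up.

```bash
python3 -m crank '[[[0,-1.5,0,0,0,0],[0,-2.5,0,0,0,0],[0,-4,0,0,0,0],[0,-4,0,0,0,0],[0,-2,0,0,0,0],[0,0,0,0,0,0],[0,0,0,0,0,0]]]' 3.5|grep force; python3 a.py
python3 - <<'E'
from h import *
for n in ['wrist','side','top']:
    c=snap(n,n+'9.png')
    for t in ['rod_cap','block_top','lever_pivot','lever_handle','spool']:
        for r in place_of(n,t)[:3]:
            P=w(c,r['point']);print(n,t,round(r['score'],2),P.round(4),px(c,P).round())
a=cv2.imread('pics/side9.png')[140:270,250:420];cv2.imwrite('pics/s9c.png',cv2.resize(a,None,fx=4,fy=4,interpolation=2))
E
```

```text
ft_force: [-0.6, -0.0, -0.2]
t 15.55 z 0.376 rad mm 79.7 phase 91.1 toolphase 87.1 f [-0.6 -0.  -0.2] tilt(tool x,z) [1.5 1.4] j [-0.38  0.3   1.13  0.03  1.7  -0.24]
wrist rod_cap 0.8 [ 0.6254 -0.0239  0.2435] [281.  32.]
wrist block_top 0.65 [ 0.3515 -0.081   0.0709] [ 87. 138.]
wrist lever_pivot 0.96 [ 0.6168 -0.075   0.1985] [278. 101.]
wrist lever_handle 0.56 [ 0.6053 -0.1475  0.2306] [278. 184.]
side rod_cap 0.69 [ 0.6316 -0.0229  0.2452] [328. 175.]
side rod_cap 0.31 [ 0.6315 -0.0212  0.0813] [324. 225.]
side block_top 0.97 [ 0.3505 -0.0745  0.0717] [218. 249.]
side block_top 0.88 [0.3436 0.1428 0.0698] [214. 197.]
side block_top 0.49 [ 0.2464 -0.3503  0.0021] [175. 363.]
side lever_pivot 0.89 [ 0.6173 -0.0811  0.198 ] [325. 205.]
side lever_handle 0.79 [ 0.6078 -0.148   0.2287] [327. 213.]
side spool 0.68 [0.7376 0.0769 0.0152] [352. 217.]
side spool 0.33 [ 0.2483 -0.3483  0.0022] [176. 362.]
top rod_cap 0.63 [ 0.627  -0.0236  0.2453] [285. 158.]
top block_top 0.86 [0.3462 0.1384 0.0652] [232. 268.]
top block_top 0.84 [ 0.6285 -0.0221  0.0863] [284. 172.]
top lever_pivot 0.87 [ 0.6178 -0.0707  0.2037] [302. 165.]
top lever_handle 0.66 [ 0.6114 -0.1466  0.2363] [330. 163.]
top spool 0.64 [0.7335 0.0789 0.0171] [251. 146.]
top spool 0.47 [ 0.6122 -0.149   0.2339] [331. 163.]
```

View pics/s9c.png

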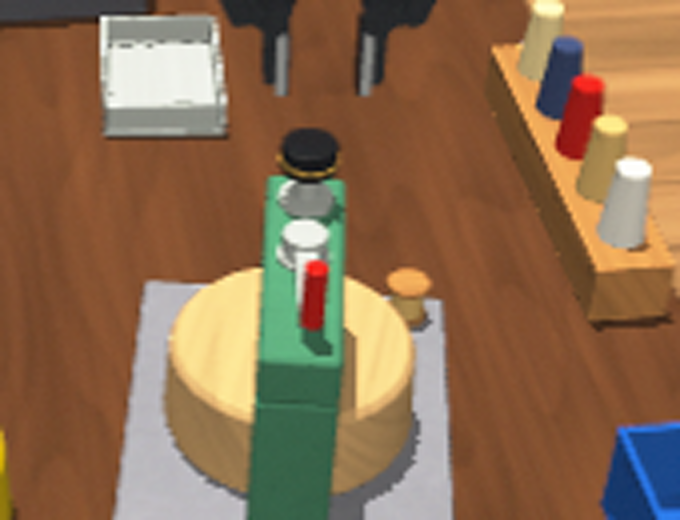

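View pics/wrist9.png

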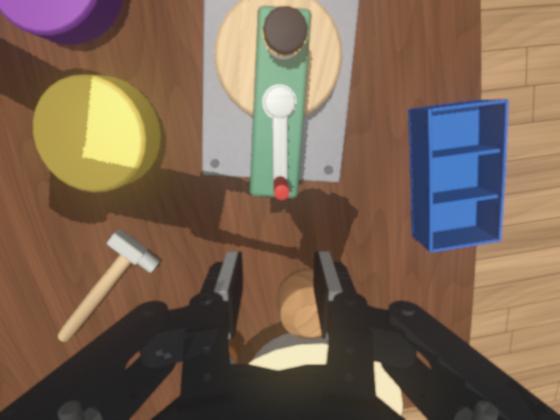

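The lever angle measures about 1.5 rad. The cap is still at about 0.245, the block hasn't moved and the robot is clear, so I'm handing in.

```bash
python3 -c "
from cell import *
print(job_done())"
```

```text
the job is handed in; nothing more can be done
None
```

I pushed the rod down until its pad bore on the pale wooden block, swung the red-handled lever round to its end stop, and handed the job in at about 15.7 s.

**Rod and pad:** The pad first touched with the cap at z ≈ 0.2475, and I stopped at 0.2456. The wrist read about 12.5 N, less about 5.4 N of sliding friction. That leaves roughly 7 N on the pad and about 2 mm of the 5 mm spring travel, a little under half.

**Lever:** I pushed the handle with the jaws open around it until the force jumped to about 17 N with no further motion. It measured about 1.5 rad afterwards, lying over the column.

**Last checks:** These were taken after lifting clear.
- **Cap:** it stayed at about 0.245.
- **Block:** it was within about 4 mm of its first reading, which is the detector's own error.
- **Spool:** it had not moved.
- **Other bystanders:** I did not measure these again. The ones I could see in the last pictures looked undisturbed.
- **Robot:** the wrist force was near zero, so it was touching nothing.

**Not directly checked:** I estimated the pad force from the wrist force and cap height. I did not measure it again after locking. The network missed the block in the last wrist and side pictures, so only the top view confirms its final position.

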